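Offer the walnut panel up to the box carcass

ROBOT

A 6-joint arm with a two-finger parallel gripper is mounted at the origin on the work surface. World frame = base frame: x ahead of the robot, y to its left, z up, the work surface at z = 0. Lengths are in m, angles in rad, forces in N, time in s.
With the tool pointing down it reaches from about 0.15 to 0.775 m from the base axis. Payload 6.1 kg.
Tool frame: the origin (TCP) lies midway between the tips of the shut fingers; the grasp point (between the pads) lies 19 mm behind it; z points along the fingers, y is the line along which they close (so a half turn about z gives the same grasp; the last joint's range is limited). The gripper opens to 85 mm and grips with 20 to 120 N. Pads are 22 mm wide; open, the fingers measure 114 mm over their backs; the gripper's body (76 mm by 85 mm) begins 54 mm behind the grasp point. The pads swing forward as they close: fully open they stand 13 mm farther back than shut.
Start: joints at [1.151, 0.126, -0.04, 1.405, 0, 1.571], TCP at [0.214, 0.479, 0.231] pointing down, gripper open.
Joint ranges: [-2.72, 2.72], [-0.95, 1.95], [-1.27, 1.35], [-1.78, 2.02], [-1.46, 1.47], [-3.14, 3.14]. Speed limits (rad/s): [2.39, 2.39, 3.01, 3.14, 3.14, 3.14].

INTERFACE

Orientations are given as a unit quaternion [w, x, y, z].
In Python, from rig import telemetry, viewer, r gives the robot as it stands.
- The arm moves only by the tool move_arm, never from a script. Its argument "motion" is a list of rows, each an object of numbers: "tx", "ty", "tz": the shift along the tool's x, y, z in m; "twist": the turn about the tool's z in rad; "jaw": the opening, from 0 (shut) to 1 (fully open). A call has 1 to 10 rows; each row shifts and turns the commanded pose from where the row before left it, along the tool's axes as they then stand; what a row does not reach is not made up. A row lasts 1/12 s, in which the tool goes at most 41.7 mm and 7.16 degrees, less where a joint would pass 70% of its speed; a pose out of reach is approached as far as the arm can. A call with a gripper value outside its range is refused whole. The fingers move at their own pace and stop on an object; "newtons" is the grip in N (left out, the last holds). Time passes only in rows, so rows that do not move let the fingers close. It gives the time, the measured TCP pose, the force, the opening and the grip force at its end, in the units of the state.
- telemetry.state(): the state, without advancing time (a new reading comes with each control period).
- viewer.grab_frame(name): name is "scene" or "top"; returns the picture (384x512x3 uint8, red, green, blue); there is no depth.
- viewer.camera_model(name): a dict with "fx", "fy", "cx", "cy" (pixels), "origin" and "attitude" of the camera in the world. Camera axes: x right, y down, z forward; pixel columns grow to the right and rows downward; lengths in m; the calibration is good to about 2 mm. A picture is of the moment at which its call begins. camera_model takes no time and is no camera call.
- r.sign_off(): hands the job in; it is judged then, once.
The state is a dict: "t": time; "q": joint angles; "dq": joint speeds; "tau": joint torques, N m; "tcp_pos": TCP position; "tool_rot": TCP orientation; "wrist_force": force on the tool from outside, world axes, zero at the start; "wrist_torque": the same for the moment, N m; "opening": finger opening in m; "grasp_force": force on a finger pad.
Only numpy, scipy, OpenCV 4.12 (cv2) and the standard library are available. Lean on these libraries where they do the work, as an engineer would, in place of code of your own. Each camera call takes 0.05 s, during which the arm holds its last target. There are 200 camera calls.

TASK

Slide the clear cover of the dust case fully open, take out the dark walnut side panel, carry it over the vise and hold it upright just above the groove mouths on the open side of the box carcass, about a centimetre clear, lined up as if about to slide down into the two grooves, so that I can sight the fit. The grooves are freshly glued, so do not let the panel touch the carcass, and do not knock the carcass, the vise or the other things on the bench. Finish while still holding the panel there, steady, with the cover left open.

Things in the scene. Friction and masses are not known exactly. Their poses are not given: they have to be found in the camera images.
- case: pale wooden dust case fixed to the bench, 150 (its x) x 290 (its y) x 95 mm high, walls 7 mm, dark guide strips on the long walls up to 109 mm; yaw within 0.2 rad of world. Origin: centre of underside, z up. The -y half holds the panel on edge in a slot along y, at x = 0, 12 mm wide, its sides ending 35 mm above the bench; the +y half holds flat offcuts. Inner width across x 136 mm.
- cover (a joint): sliding cover of the case, 136 x 140 x 8 mm, clear pane in a pale frame, lying on top of the case. Value in m: 0 = covers the -y half (panel shut in), grows as it slides along the case's +y, 0.14 = fully open at its stop. Light: about 1 to 2 N to slide, stays where it is left.
- cover_knob (a point): centre of the top face of the cover's rosewood knob, a square block 22 x 22 mm standing 36 mm above the cover, sides parallel to the case's x and y; it lies in the middle of the cover, its top 140 mm above the bench, and moves with the cover.
- panel: dark walnut side panel, loose, 10 mm thick (its x) x 90 mm long (its y) x 75 mm high (its z), 30 to 65 g. Origin: centre of its underside. Starts upright in the slot of the case, its y along the case's y, underside 10 mm above the bench and top edge 85 mm (10 mm below the case rim); the same both ways round.
- carcass: pale dogwood box carcass, loose, 0.4 kg, 100 (its x) x 112 (its y) x 80 mm high, open on top and at its -x side. Origin: centre of underside, z up. End walls 14 mm thick at +y and -y, back wall at +x. Near the open side each end wall has an upright groove 13 mm wide (x), 5 mm deep (y), open at the top; 94 mm from groove bottom to groove bottom. Yaw within 0.4 rad of world.
- carcass_slot (a point): point midway between the mouths of the two grooves, level with the top of the carcass (80 mm above the bench, 33 mm from the carcass's centre towards its -x side); axes as the carcass. The panel's underside centre belongs about 10 mm above it, the panel's y along this y (either way round).
- vise: cast-iron bench vise fixed to the bench between case and carcass, base 150 (its x) x 75 mm (its y), 115 mm high; the sliding jaw and screw reach up to 190 mm from the origin towards its -x, with a handle bar 106 mm long along y there, 77 mm up. Origin: centre of the base's underside. Yaw within 0.2 rad.
- mallet: boxwood mallet lying loose at the back of the bench: round head 54 mm across, 75 mm long along its y, handle 20 mm thick reaching 170 mm along its -x from the origin. Origin: bench level, under the middle of the head.
- square: try square lying loose at the back: rosewood stock 100 (its x) x 22 x 18 mm, steel blade 22 mm wide and 3 mm thick reaching 131 mm along its +y. Origin: underside centre of the stock.
- wax_jar: closed wax jar, 68 mm across, 65 mm high, loose at the back. Origin: underside centre.
- veneer: banded stack of coloured wood strips, 50 (its x) x 140 x 43 mm high, loose at the back. Origin: underside centre.
There are look-alikes about, which are no part of the job. What is shaped like the carcass but pink or yellow is not meant.

How it is judged:
By the outcome, as a careful person would: the job done as asked, in the order asked, and still so for the second after the job is handed in, while the arm keeps its last pose, push and grip.
It also fails if it takes over 54 s, if anything falls off the work surface, if the arm or the gripper's body presses on something with over 40 N, if the wrist force passes 120 N, or if a joint passes its speed limit or range.

## Working session

There is one attempt and no reset: what is moved stays moved. The work goes in short steps, Python scripts to look and compute and a tool call to move; the robot and the scene stay as the last step left them, time stands still between calls to the robot, and variables do not carry over. Pictures are saved under pics/ and viewed, at most 10 in all, crops included, and the job is handed in when it is done.

Besides the shell and the picture viewer there is one more tool, called after "Request:" as name(argument=value, ...) on one line, values as JSON. move_arm: Moves the arm, as the interface text tells. Its arguments: {"type":"object","properties":{"motion":{"type":"array","items":{"type":"object","properties":{"tx":{"type":"number"},"ty":{"type":"number"},"tz":{"type":"number"},"twist":{"type":"number"},"jaw":{"type":"number"}}}},"newtons":{"type":"number"}},"required":["motion"]}

```bash
ls; mkdir -p pics; python3 - <<'E'
from rig import telemetry, viewer, r
import cv2,numpy as np
for n in("scene","top"):
    im=viewer.grab_frame(n); cv2.imwrite(f"pics/{n}0.png",im[...,::-1]); print(n,viewer.camera_model(n))
a=[cv2.imread(f"pics/{n}0.png") for n in("scene","top")]
s=telemetry.state();print(s)
for n,i in zip("st",a): cv2.imwrite(f"pics/{n}0b.png",cv2.resize(i,(800,600),interpolation=cv2.INTER_CUBIC))
E
```

```text
pics
scene {'fx': 477.4191231426802, 'fy': 477.4191231426802, 'cx': 256.31795076386027, 'cy': 190.70685386051466, 'origin': array([1.26387804, 0.85614495, 0.93018272]), 'attitude': array([-0.15837609,  0.32000783,  0.83844112, -0.41173839])}
top {'fx': 388.9290543853529, 'fy': 388.9290543853529, 'cx': 248.70934744856118, 'cy': 187.84518826007954, 'origin': array([0.45263846, 0.05618915, 1.10777817]), 'attitude': array([-0.02581841,  0.70740234, -0.70572761,  0.02939183])}
{'t': 0.1, 'q': array([ 1.15101037e+00,  1.26315183e-01, -4.05344228e-02,  1.40539930e+00,
        1.22720051e-05,  1.57080887e+00]), 'dq': array([-0.00021802, -0.00210387,  0.0024809 , -0.00021063, -0.00118747,
        0.00027107]), 'tau': array([ 4.20068791e-04, -4.36904848e+01,  3.53605914e+01,  1.37421704e-02,
        1.41690057e-04,  2.20847306e-05]), 'tcp_pos': array([0.21381298, 0.47907093, 0.23059615]), 'tool_rot': array([-1.57323440e-04,  2.08361312e-01,  9.78051653e-01, -7.09073881e-04]), 'wrist_force': array([ 0.88232962, -0.56810157, -0.35152333]), 'wrist_torque': array([-0.00148903, -0.05016011, -0.00229424]), 'grasp_force': 0.0, 'opening': 0.08533355332854743}
```

View pics/t0b.png

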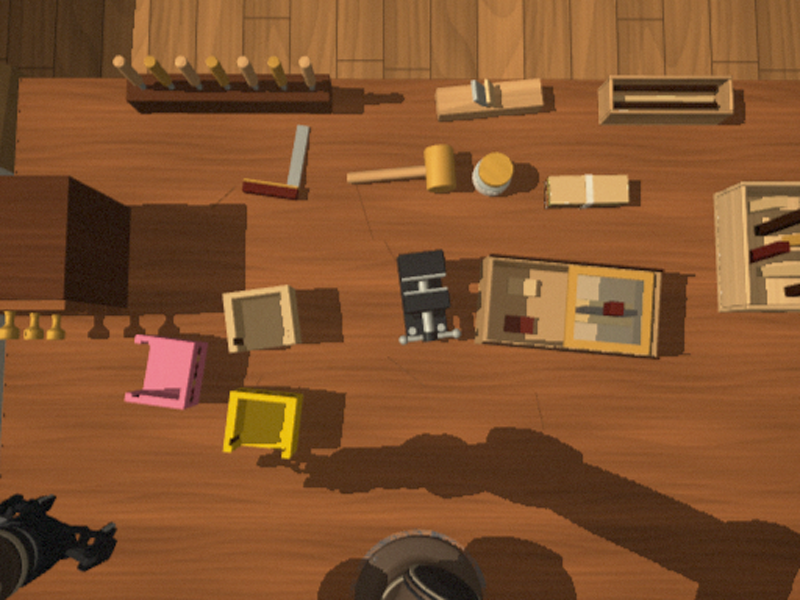

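View pics/s0b.png

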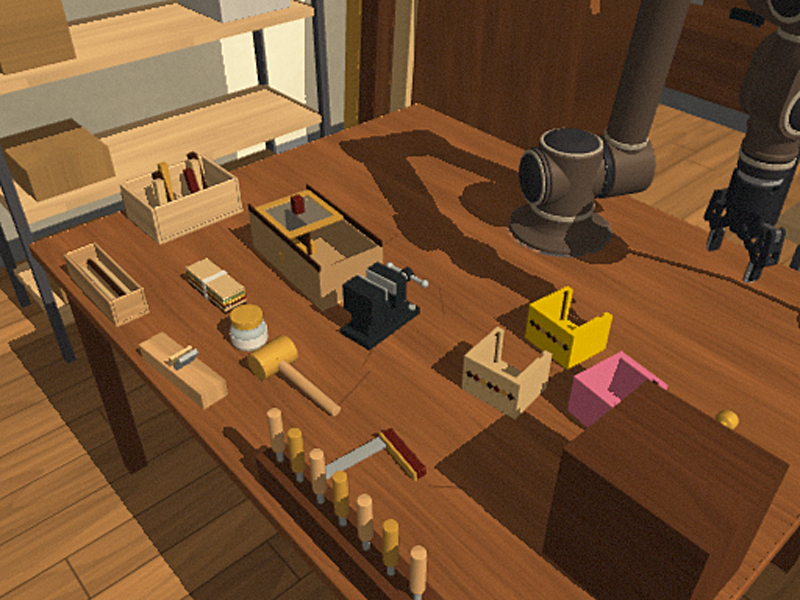

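The top view shows the pale carcass at (262,318), with its open side toward the robot. The look-alikes are pink (166,372) and yellow (262,423), both excluded by colour. The panel is the dark strip under the pane at (605,310), with the knob at (614,309). Panel look-alikes are the red offcut (520,324) and the dark pieces in the bin (780,240). Next is a close crop.

```bash
python3 - <<'E'
import cv2,numpy as np
t=cv2.imread("pics/top0.png");s=cv2.imread("pics/scene0.png")
def crop(im,x,y,w,h,k):
    c=cv2.resize(im[y:y+h,x:x+w],None,fx=k,fy=k,interpolation=cv2.INTER_CUBIC)
    for g in range(0,w,10): cv2.putText(c,str(x+g),(g*k,8),0,.3,(255,255,255),1);cv2.line(c,(g*k,8),(g*k,14),(255,255,255),1)
    for g in range(10,h,10): cv2.putText(c,str(y+g),(0,g*k+4),0,.3,(255,255,255),1);cv2.line(c,(20,g*k),(26,g*k),(255,255,255),1)
    return c
a=crop(t,300,158,130,75,6); 
b=crop(t,135,178,65,52,6); d=crop(s,290,205,65,62,6)
o=np.zeros((450+0,780,3),np.uint8); o[:]=a
cv2.imwrite("pics/c1.png",o)
o=np.zeros((380,800,3),np.uint8);o[:312,:390]=b;o[:372,400:790]=d;cv2.imwrite("pics/c2.png",o)
E
```

```text
(no output)
```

View pics/c1.png

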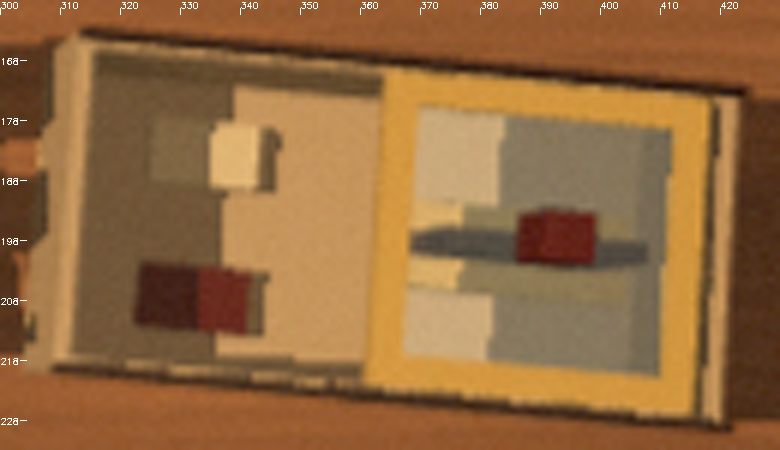

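View pics/c2.png

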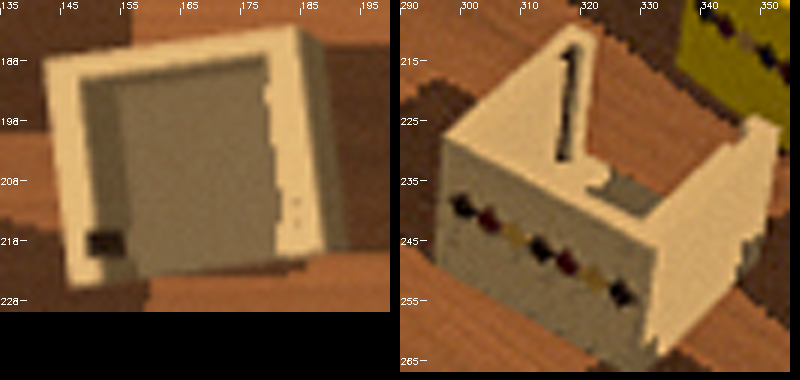

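The crops confirm the choice: the pale carcass has its open side down (towards −x, dark groove at (152,218)), the cover's orange frame spans (364,169)–(416,228), and the knob is at about (393,197). Next I turn these into positions.

```bash
cat > h.py <<'E'
import numpy as np,cv2
from rig import telemetry, viewer, r
from scipy.spatial.transform import Rotation as R
def rot(q): return R.from_quat(np.roll(q,-1))
def ray(n,uv,z):
    m=viewer.camera_model(n);uv=np.atleast_2d(uv).astype(float)
    d=np.c_[(uv[:,0]-m["cx"])/m["fx"],(uv[:,1]-m["cy"])/m["fy"],np.ones(len(uv))]
    d=rot(m["attitude"]).apply(d);o=m["origin"]
    return o+d*((z-o[2])/d[:,2])[:,None]
def proj(n,p):
    m=viewer.camera_model(n);c=rot(m["attitude"]).inv().apply(np.atleast_2d(p)-m["origin"])
    return np.c_[c[:,0]/c[:,2]*m["fx"]+m["cx"],c[:,1]/c[:,2]*m["fy"]+m["cy"]]
E
python3 - <<'E'
from h import *
t=cv2.imread("pics/top0.png");hsv=cv2.cvtColor(t,cv2.COLOR_BGR2HSV)
def rep(name,q,z):
    p=ray("top",q,z)[:,:2];e=[np.linalg.norm(p[i]-p[(i+1)%4])*1e3 for i in range(4)]
    ang=[np.arctan2(*(p[(i+1)%4]-p[i])[::-1]) for i in range(4)]
    print(name,np.round(p,4).tolist(),"c",p.mean(0).round(4),np.round(e,1),np.round(ang,3))
h=lambda a,x0,y0:(np.array(a)+.5)/6-.5+[x0,y0]
rep("cover pick",h([(384,68),(713,95),(695,418),(362,382)],300,158),.104)
rep("carc pick",h([(43,62),(297,26),(325,250),(72,287)],135,178),.08)
print("px",hsv[200,365],hsv[176,360],hsv[188,165-20],hsv[200,183],hsv[200,188],hsv[200,155])
def mask(lo,hi,x,y,w,hh):
    m=cv2.inRange(hsv,lo,hi);o=np.zeros_like(m);o[y:y+hh,x:x+w]=m[y:y+hh,x:x+w];return o
m=mask((15,130,150),(25,255,255),350,160,80,75)
c=max(cv2.findContours(m,0,1)[0],key=cv2.contourArea);print(cv2.contourArea(c))
P=ray("top",c[:,0],.104)[:,:2].astype(np.float32);print("cover rect",cv2.minAreaRect(P*1000))
m=mask((0,150,40),(8,255,200),375,185,30,25);ys,xs=np.nonzero(m);V=hsv[ys,xs,2];print("knob",xs.min(),xs.max(),ys.min(),ys.max(),ray("top",[xs.mean(),ys.mean()],.14),hsv[197,384:402,2].tolist())
m=mask((10,40,165),(30,150,255),138,178,58,54)
c=max(cv2.findContours(m,0,1)[0],key=cv2.contourArea);P=ray("top",c[:,0],.08)[:,:2].astype(np.float32);print("carc rect",cv2.minAreaRect(P*1000))
print(proj("scene",[[.2138,.479,.2306]]))
E
```

```text
cover pick [[0.5814, -0.2477], [0.57, -0.3903], [0.4306, -0.3781], [0.4456, -0.2354]] c [ 0.5069 -0.3129] [143.1 140.  143.6 136.3] [-1.65   3.054  1.466 -0.09 ]
carc pick [[0.5322, 0.3342], [0.5484, 0.2225], [0.4498, 0.2087], [0.4334, 0.3192]] c [0.4909 0.2711] [112.9  99.6 111.7  99.9] [-1.426 -3.003  1.718  0.151]
px [ 18 173 214] [ 16 135 198] [ 17 123 218] [ 18 119 227] [ 18 136 101] [ 17 124 117]
3339.0
cover rect ((508.2152404785156, -295.11865234375), (175.87095642089844, 138.2808074951172), 85.04443359375)
knob 386 398 193 201 [[ 0.50525446 -0.30687822  0.14      ]] [91, 87, 87, 89, 86, 87, 93, 101, 101, 99, 96, 100, 99, 100, 101, 97, 128, 131]
carc rect ((491.6973876953125, 272.0766906738281), (100.7795639038086, 113.02217864990234), 7.324415683746338)
[[466.02695582 173.02260401]]
```

Request:
move_arm(motion=[{"twist": 0.124, "jaw": 0.7}, {"twist": 0.124}, {"twist": 0.124}, {"twist": 0.124}, {"twist": 0.124}, {"twist": 0.124}, {"twist": 0.124}, {"twist": 0.124}, {"twist": 0.124}, {"twist": 0.124}])

```text
$.motion[0]: bad value
```

```bash
cat >> h.py <<'E'
def plan(x,y,z,yaw=None):
    s=telemetry.state();M=rot(s["tool_rot"]);d=M.inv().apply(np.array([x,y,z])-s["tcp_pos"])
    a=M.as_matrix()[:,1];cy=np.arctan2(a[1],a[0])
    print("t",round(s["t"],2),"tcp",s["tcp_pos"].round(4),"zax",M.as_matrix()[:,2].round(3),"yaw",round(cy,4),"shift mm",(d*1e3).round(1),"twist",None if yaw is None else round((cy-yaw+np.pi/2)%np.pi-np.pi/2,4),"f",s["wrist_force"].round(1),"open",round(s["opening"],4),"grip",round(s["grasp_force"],1),"q6",round(s["q"][5],2))
E
python3 -c "
from h import *
plan(.506,-.313,.22,-.09)"
```

```text
t 0.1 tcp [0.2138 0.4791 0.2306] zax [-0.001 -0.001 -1.   ] yaw 1.151 shift mm [-589.6 -604.2   11.5] twist 1.241 f [ 0.9 -0.6 -0.4] open 0.0853 grip 0.0 q6 1.57
```

Request:
move_arm(motion=[{"tx": 0, "ty": 0, "tz": 0, "twist": 0.124, "jaw": 0.7}, {"tx": 0, "ty": 0, "tz": 0, "twist": 0.124, "jaw": 0.7}, {"tx": 0, "ty": 0, "tz": 0, "twist": 0.124, "jaw": 0.7}, {"tx": 0, "ty": 0, "tz": 0, "twist": 0.124, "jaw": 0.7}, {"tx": 0, "ty": 0, "tz": 0, "twist": 0.124, "jaw": 0.7}, {"tx": 0, "ty": 0, "tz": 0, "twist": 0.124, "jaw": 0.7}, {"tx": 0, "ty": 0, "tz": 0, "twist": 0.124, "jaw": 0.7}, {"tx": 0, "ty": 0, "tz": 0, "twist": 0.124, "jaw": 0.7}, {"tx": 0, "ty": 0, "tz": 0, "twist": 0.124, "jaw": 0.7}, {"tx": 0, "ty": 0, "tz": 0, "twist": 0.124, "jaw": 0.7}])

```text
t: 0.93
tcp_pos: [0.2139, 0.4792, 0.2308]
tool_rot: [0.0, 0.74, 0.673, -0.0]
wrist_force: [-0.1, -0.1, 0.7]
opening: 0.0597
grasp_force: 0.0
```

```bash
python3 -c "
from h import *
plan(.506,-.313,.22,-.09)"
```

```text
t 0.93 tcp [0.2139 0.4792 0.2308] zax [-0.    -0.001 -1.   ] yaw -0.0951 shift mm [-760.8  366.1   11.4] twist -0.0051 f [-0.1 -0.1  0.7] open 0.0597 grip 0.0 q6 2.82
```

Request:
move_arm(motion=[{"tx": -0.036, "ty": 0.018, "tz": 0, "twist": 0, "jaw": 0.7}, {"tx": -0.036, "ty": 0.018, "tz": 0, "twist": 0, "jaw": 0.7}, {"tx": -0.036, "ty": 0.018, "tz": 0, "twist": 0, "jaw": 0.7}, {"tx": -0.036, "ty": 0.018, "tz": 0, "twist": 0, "jaw": 0.7}, {"tx": -0.036, "ty": 0.018, "tz": 0, "twist": 0, "jaw": 0.7}, {"tx": -0.036, "ty": 0.018, "tz": 0, "twist": 0, "jaw": 0.7}, {"tx": -0.036, "ty": 0.018, "tz": 0, "twist": 0, "jaw": 0.7}, {"tx": -0.036, "ty": 0.018, "tz": 0, "twist": 0, "jaw": 0.7}, {"tx": -0.036, "ty": 0.018, "tz": 0, "twist": 0, "jaw": 0.7}, {"tx": -0.036, "ty": 0.018, "tz": 0, "twist": 0, "jaw": 0.7}])

```text
t: 1.77
tcp_pos: [0.3612, 0.1029, 0.2313]
tool_rot: [0.0, 0.738, 0.675, 0.0]
wrist_force: [1.2, 0.5, -0.7]
opening: 0.06
grasp_force: 0.0
```

Request:
move_arm(motion=[{"tx": -0.036, "ty": 0.018, "tz": 0, "twist": 0, "jaw": 0.7}, {"tx": -0.036, "ty": 0.018, "tz": 0, "twist": 0, "jaw": 0.7}, {"tx": -0.036, "ty": 0.018, "tz": 0, "twist": 0, "jaw": 0.7}, {"tx": -0.036, "ty": 0.018, "tz": 0, "twist": 0, "jaw": 0.7}, {"tx": -0.036, "ty": 0.018, "tz": 0, "twist": 0, "jaw": 0.7}, {"tx": -0.036, "ty": 0.018, "tz": 0, "twist": 0, "jaw": 0.7}, {"tx": -0.036, "ty": 0.018, "tz": 0, "twist": 0, "jaw": 0.7}, {"tx": -0.036, "ty": 0.018, "tz": 0, "twist": 0, "jaw": 0.7}, {"tx": -0.036, "ty": 0.018, "tz": 0, "twist": 0, "jaw": 0.7}, {"tx": 0, "ty": 0, "tz": 0, "twist": 0, "jaw": 0.7}])

```text
t: 2.6
tcp_pos: [0.4953, -0.2379, 0.2291]
tool_rot: [-0.0, 0.74, 0.673, -0.001]
wrist_force: [-0.9, 1.0, -0.4]
opening: 0.0601
grasp_force: 0.0
```

```bash
python3 -c "
from h import *
plan(.506,-.313,.22,-.09)"
```

```text
t 2.6 tcp [ 0.4953 -0.2379  0.2291] zax [-0.002 -0.001 -1.   ] yaw -0.0939 shift mm [-73.8  17.7   9.1] twist -0.0039 f [-0.9  1.  -0.4] open 0.0601 grip 0.0 q6 1.22
```

Request:
move_arm(motion=[{"tx": -0.025, "ty": 0.006, "tz": 0, "twist": 0, "jaw": 0.7}, {"tx": -0.025, "ty": 0.006, "tz": 0, "twist": -0.004, "jaw": 0.7}, {"tx": -0.024, "ty": 0.006, "tz": 0, "twist": 0, "jaw": 0.7}, {"tx": 0, "ty": 0, "tz": 0.025, "twist": 0, "jaw": 0.7}, {"tx": 0, "ty": 0, "tz": 0.025, "twist": 0, "jaw": 0.7}, {"tx": 0, "ty": 0, "tz": 0.025, "twist": 0, "jaw": 0.7}, {"tx": 0, "ty": 0, "tz": 0.02, "twist": 0, "jaw": 0.7}, {"tx": 0, "ty": 0, "tz": 0.015, "twist": 0, "jaw": 0.7}, {"tx": 0, "ty": 0, "tz": 0, "twist": 0, "jaw": 0.7}, {"tx": 0, "ty": 0, "tz": 0, "twist": 0, "jaw": 0.7}])

```text
t: 3.43
tcp_pos: [0.5046, -0.3071, 0.1204]
tool_rot: [-0.001, 0.737, 0.676, -0.0]
wrist_force: [0.3, -0.7, 0.7]
opening: 0.0597
grasp_force: 0.0
```

```bash
python3 -c "
from h import *
plan(.506,-.313,.114,-.09)
a=viewer.grab_frame('top')[150:240,290:430];b=viewer.grab_frame('scene')[90:200,140:270]
a=cv2.resize(a,(560,360));b=cv2.resize(b,(520,440));o=np.zeros((600,800,3),np.uint8);o[:250,:390]=cv2.resize(a,(390,250));o[:440//1,400:800]=cv2.resize(b,(400,440));cv2.imwrite('pics/k1.png',o[:450,:,::-1])"
```

```text
t 3.43 tcp [ 0.5046 -0.3071  0.1204] zax [-0.002  0.001 -1.   ] yaw -0.085 shift mm [-5.8  1.9  6.4] twist 0.005 f [ 0.3 -0.7  0.7] open 0.0597 grip 0.0 q6 1.11
```

View pics/k1.png

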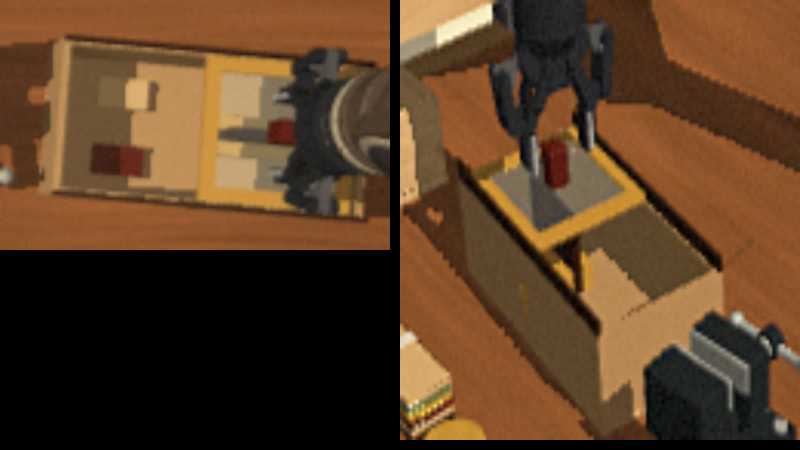

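The fingers straddle the red knob, which sits at crop (283,132) in the top view. I'll correct the offset, lower a little and close.

Request:
move_arm(motion=[{"tx": -0.006, "ty": 0.002, "tz": 0.006, "twist": 0, "jaw": 0.7}, {"tx": 0, "ty": 0, "tz": 0, "twist": 0.004, "jaw": 0.4}, {"tx": 0, "ty": 0, "tz": 0, "twist": 0, "jaw": 0.1}, {"tx": 0, "ty": 0, "tz": 0, "twist": 0, "jaw": 0.1}, {"tx": 0, "ty": 0, "tz": 0, "twist": 0, "jaw": 0.1}, {"tx": 0, "ty": 0, "tz": 0, "twist": 0, "jaw": 0.1}, {"tx": 0, "ty": 0, "tz": 0, "twist": 0, "jaw": 0.1}, {"tx": 0, "ty": 0, "tz": 0, "twist": 0, "jaw": 0.1}], newtons=30)

```text
t: 4.2
tcp_pos: [0.5081, -0.3141, 0.116]
tool_rot: [0.001, 0.738, 0.675, 0.001]
wrist_force: [4.6, -0.7, -1.8]
opening: 0.0209
grasp_force: 36.9
```

```bash
python3 -c "
from h import *
plan(.506+.145*.09,-.313+.145*.996,.114,-.09)"
```

```text
t 4.2 tcp [ 0.5081 -0.3141  0.116 ] zax [ 0.003 -0.001 -1.   ] yaw -0.0887 shift mm [145.9  -2.    1.8] twist 0.0013 f [ 4.6 -0.7 -1.8] open 0.0209 grip 36.9 q6 1.11
```

Request:
move_arm(motion=[{"tx": 0.01, "ty": 0, "tz": 0, "twist": 0, "jaw": 0.1}, {"tx": 0.014, "ty": 0, "tz": 0, "twist": 0, "jaw": 0.1}, {"tx": 0.014, "ty": 0, "tz": 0, "twist": 0, "jaw": 0.1}, {"tx": 0.014, "ty": 0, "tz": 0, "twist": 0, "jaw": 0.1}, {"tx": 0.014, "ty": 0, "tz": 0, "twist": 0, "jaw": 0.1}, {"tx": 0.014, "ty": 0, "tz": 0, "twist": 0, "jaw": 0.1}, {"tx": 0.014, "ty": 0, "tz": 0, "twist": 0, "jaw": 0.1}, {"tx": 0.014, "ty": 0, "tz": 0, "twist": 0, "jaw": 0.1}, {"tx": 0.014, "ty": 0, "tz": 0, "twist": 0, "jaw": 0.1}, {"tx": 0.01, "ty": 0, "tz": 0, "twist": 0, "jaw": 0.1}])

```text
t: 5.03
tcp_pos: [0.5195, -0.1865, 0.1161]
tool_rot: [0.005, 0.738, 0.674, -0.004]
wrist_force: [-0.1, -39.2, -6.1]
opening: 0.0212
grasp_force: 36.4
```

Request:
move_arm(motion=[{"tx": 0.005, "ty": 0, "tz": 0, "twist": 0, "jaw": 0.1}, {"tx": 0.003, "ty": 0, "tz": 0, "twist": 0, "jaw": 0.1}, {"tx": 0, "ty": 0, "tz": 0, "twist": 0, "jaw": 0.1}])

```text
t: 5.28
tcp_pos: [0.5197, -0.1841, 0.1163]
tool_rot: [0.008, 0.74, 0.673, -0.008]
wrist_force: [-0.0, -39.0, -6.6]
opening: 0.0214
grasp_force: 35.9
```

```bash
python3 -c "
from h import *
s=telemetry.state()['tcp_pos'];print(np.hypot(s[0]-.5081,s[1]+.3141))
plan(.506+.145*.09,-.313+.145*.996,.114,-.09)"
```

```text
0.13049873687985183
t 5.28 tcp [ 0.5197 -0.1841  0.1163] zax [-0.    -0.023 -1.   ] yaw -0.0941 shift mm [15.5 -2.1  1.9] twist -0.0041 f [ -0.  -39.   -6.6] open 0.0214 grip 35.9 q6 1.34
```

Request:
move_arm(motion=[{"tx": -0.006, "ty": 0, "tz": 0, "twist": 0, "jaw": 0.1}, {"tx": 0, "ty": 0, "tz": 0, "twist": 0, "jaw": 0.1}])

```text
t: 5.45
tcp_pos: [0.5197, -0.1842, 0.1162]
tool_rot: [0.003, 0.739, 0.674, -0.002]
wrist_force: [2.8, -11.1, -2.0]
opening: 0.0215
grasp_force: 36.7
```

```bash
python3 -c "
from h import *
plan(.506+.145*.09,-.313+.145*.996,.114,-.09)
a=viewer.grab_frame('top')[150:240,290:430];b=viewer.grab_frame('scene')[90:220,140:270]
o=np.zeros((450,800,3),np.uint8);o[:250,:390]=cv2.resize(a,(390,250));o[:400,400:800]=cv2.resize(b,(400,400));cv2.imwrite('pics/k2.png',o[:450,:,::-1])"
```

```text
t 5.45 tcp [ 0.5197 -0.1842  0.1162] zax [ 0.002 -0.007 -1.   ] yaw -0.0915 shift mm [15.5 -2.   2.1] twist -0.0015 f [  2.8 -11.1  -2. ] open 0.0215 grip 36.7 q6 1.32
```

View pics/k2.png

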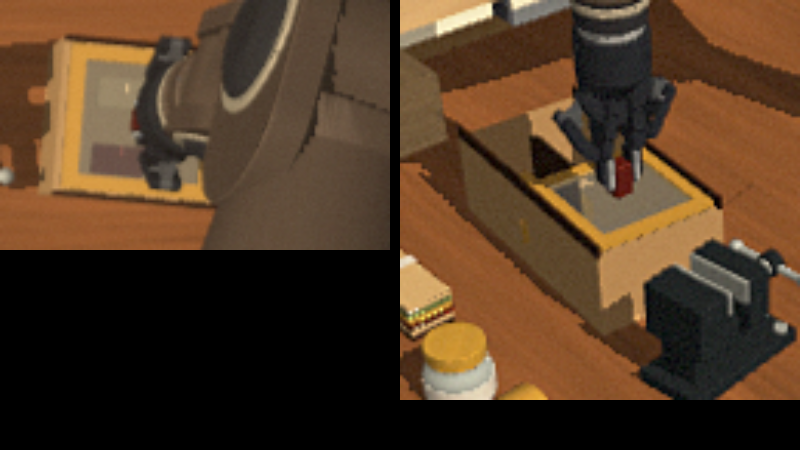

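The cover frame now meets the far end wall at crop (65,115). It is at its stop, and the pads slid back a little on the knob. I'll release and rise.

Request:
move_arm(motion=[{"tx": 0, "ty": 0, "tz": 0, "twist": 0, "jaw": 0.6}, {"tx": 0, "ty": 0, "tz": 0, "twist": 0, "jaw": 0.6}, {"tx": 0, "ty": 0, "tz": 0, "twist": 0, "jaw": 0.6}, {"tx": 0, "ty": 0, "tz": 0, "twist": 0, "jaw": 0.6}, {"tx": 0, "ty": 0, "tz": -0.02, "twist": 0, "jaw": 0.6}, {"tx": 0, "ty": 0, "tz": -0.03, "twist": 0, "jaw": 0.6}, {"tx": 0, "ty": 0, "tz": -0.03, "twist": 0, "jaw": 0.4}, {"tx": -0.03, "ty": -0.036, "tz": 0, "twist": 0, "jaw": 0.4}, {"tx": -0.03, "ty": -0.036, "tz": 0, "twist": 0, "jaw": 0.4}, {"tx": -0.03, "ty": -0.036, "tz": 0, "twist": 0, "jaw": 0.4}])

```text
t: 6.38
tcp_pos: [0.4154, -0.2515, 0.1958]
tool_rot: [0.001, 0.737, 0.676, 0.0]
wrist_force: [-0.1, -0.9, -0.3]
opening: 0.0339
grasp_force: 0.0
```

Request:
move_arm(motion=[{"tx": 0, "ty": -0.036, "tz": 0, "twist": 0, "jaw": 0.4}, {"tx": 0, "ty": -0.036, "tz": 0, "twist": 0, "jaw": 0.4}, {"tx": 0, "ty": 0, "tz": 0, "twist": 0, "jaw": 0.4}])

```text
t: 6.63
tcp_pos: [0.3389, -0.2437, 0.1955]
tool_rot: [-0.001, 0.739, 0.674, -0.001]
wrist_force: [1.3, 0.2, 0.1]
opening: 0.034
grasp_force: 0.0
```

```bash
python3 -c "
from h import *
plan(.506,-.313,.15,-.09)
im=viewer.grab_frame('top')[...,::-1].copy();cv2.imwrite('pics/top2.png',im)
x,y,w,h,k=300,158,130,75,6
c=cv2.resize(im[y:y+h,x:x+w],None,fx=k,fy=k,interpolation=cv2.INTER_CUBIC)
for g in range(0,w,10): cv2.putText(c,str(x+g),(g*k,8),0,.3,(255,255,255),1)
for g in range(10,h,10): cv2.putText(c,str(y+g),(0,g*k+4),0,.3,(255,255,255),1)
cv2.imwrite('pics/c3.png',c)"
```

```text
t 6.63 tcp [ 0.3389 -0.2437  0.1955] zax [-0.003  0.001 -1.   ] yaw -0.0916 shift mm [-53.7 172.8  45. ] twist -0.0016 f [1.3 0.2 0.1] open 0.034 grip 0.0 q6 1.04
```

View pics/c3.png

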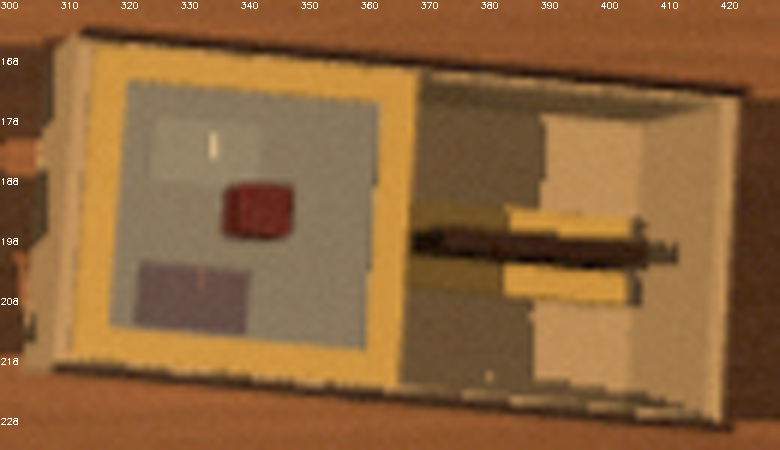

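```bash
python3 - <<'E'
from h import *
h=lambda a:(np.array(a)+.5)/6-.5+[300,158]
S=ray("top",h([(80,30),(745,90),(730,430),(52,368)]),.109)[:,:2]
c=S.mean(0);ey=(S[0]+S[3]-S[1]-S[2]);L=np.linalg.norm(ey)/2;ey/=np.linalg.norm(ey);ex=np.array([ey[1],-ey[0]])
print("case c",c,"len",L,"yaw",np.arctan2(ex[1],ex[0]),"wid",(S[0]+S[1]-S[2]-S[3])@ex/2)
def loc(n,pts,z):
    p=ray("top",h(pts),z)[:,:2]-c; print(n,np.c_[p@ex,p@ey].round(4).tolist())
loc("cover0",[(384,68),(713,95),(695,418),(362,382)],.104)
loc("cover1",[(92,44),(418,70),(400,388),(74,364)],.104)
loc("knob top right edge 0/1",[(597,238),(294,212)],.14)
loc("endwall+y outer top",[(78,40),(52,366)],.095)
loc("panel ends",[(412,240),(648,252),(412,246)],.085)
for a,b,z in [("cover0",0,0)]:pass
im=cv2.imread("pics/top2.png");hsv=cv2.cvtColor(im,cv2.COLOR_BGR2HSV)
for r in (188,200,212): print(r,[tuple(int(k) for k in im[r,x]) for x in range(306,321)])
# panel top mask: darkest
ys,xs=np.nonzero(hsv[185:212,368:415,2]<70);ys+=185;xs+=368
P=ray("top",np.c_[xs,ys],.085)[:,:2].astype(np.float32);print("panel",len(xs),cv2.minAreaRect(P*1000),P.mean(0))
E
```

```text
case c [ 0.51136913 -0.25233143] len 0.2892842336380303 yaw -0.08830540802736567 wid 0.14630223635230996
cover0 [[0.0693, 0.0108], [0.0706, -0.1323], [-0.0694, -0.1325], [-0.067, 0.0111]]
cover1 [[0.0682, 0.1379], [0.0698, -0.004], [-0.068, -0.0054], [-0.0705, 0.1349]]
knob top right edge 0/1 [[0.0008, -0.0719], [0.0001, 0.0545]]
endwall+y outer top [[0.0708, 0.1426], [-0.072, 0.1428]]
panel ends [[-0.0026, -0.0121], [0.0016, -0.1159], [-0.0052, -0.0123]]
188 [(37, 61, 84), (44, 68, 90), (68, 114, 153), (77, 125, 166), (78, 123, 167), (89, 143, 190), (91, 148, 193), (78, 130, 172), (66, 139, 192), (68, 149, 207), (71, 153, 208), (58, 149, 206), (68, 150, 208), (70, 143, 193), (91, 127, 152)]
200 [(78, 125, 168), (77, 124, 167), (72, 124, 166), (77, 125, 168), (85, 138, 184), (91, 147, 193), (79, 130, 174), (69, 141, 196), (65, 149, 207), (68, 151, 210), (65, 150, 209), (68, 152, 210), (69, 142, 192), (90, 126, 151), (94, 121, 139)]
212 [(71, 116, 155), (71, 119, 163), (80, 126, 167), (89, 140, 187), (91, 146, 192), (84, 137, 180), (67, 140, 194), (65, 150, 208), (66, 151, 208), (69, 152, 211), (68, 150, 209), (65, 149, 208), (80, 140, 184), (86, 133, 168), (84, 128, 164)]
panel 176 ((503.5357360839844, -316.1797180175781), (100.6297378540039, 12.694266319274902), 84.93730163574219) [ 0.5037949 -0.3144298]
```

The cover's edge now meets the end wall, and 39 N points to the stop. To be sure it wasn't a jam, I'll give the knob a gentle centred push with shut fingers.

```bash
python3 -c "
from h import *
plan(.5131,-.2324,.125,-.089)"
```

```text
t 6.68 tcp [ 0.3416 -0.2445  0.1957] zax [ 0. -0. -1.] yaw -0.0913 shift mm [ 27.6 169.6  70.8] twist -0.0023 f [-0.2  1.1 -0.2] open 0.034 grip 0.0 q6 1.04
```

Request:
move_arm(motion=[{"tx": 0, "ty": 0.035, "tz": 0, "twist": 0, "jaw": 0}, {"tx": 0, "ty": 0.035, "tz": 0, "twist": 0, "jaw": 0}, {"tx": 0, "ty": 0.035, "tz": 0, "twist": 0, "jaw": 0}, {"tx": 0, "ty": 0.035, "tz": 0, "twist": 0, "jaw": 0}, {"tx": 0, "ty": 0.032, "tz": 0, "twist": 0, "jaw": 0}, {"tx": -0.006, "ty": 0, "tz": 0.025, "twist": 0, "jaw": 0}, {"tx": 0, "ty": 0, "tz": 0.025, "twist": 0, "jaw": 0}, {"tx": 0, "ty": 0, "tz": 0.02, "twist": 0, "jaw": 0}, {"tx": 0, "ty": 0, "tz": 0, "twist": 0, "jaw": 0}, {"tx": 0, "ty": 0, "tz": 0, "twist": 0, "jaw": 0}])

```text
t: 7.52
tcp_pos: [0.515, -0.2655, 0.1242]
tool_rot: [-0.001, 0.738, 0.675, -0.0]
wrist_force: [-0.1, 0.5, 0.4]
opening: -0.0001
grasp_force: 0.0
```

```bash
python3 -c "
from h import *
plan(.5131,-.2324,.125,-.089)"
```

```text
t 7.52 tcp [ 0.515  -0.2655  0.1242] zax [-0.002  0.001 -1.   ] yaw -0.088 shift mm [32.8 -4.8 -0.7] twist 0.001 f [-0.1  0.5  0.4] open -0.0001 grip 0.0 q6 1.18
```

Request:
move_arm(motion=[{"tx": 0.016, "ty": -0.005, "tz": 0, "twist": 0, "jaw": 0}, {"tx": 0.016, "ty": 0, "tz": 0, "twist": 0, "jaw": 0}, {"tx": 0.015, "ty": 0, "tz": 0, "twist": 0, "jaw": 0}, {"tx": 0.004, "ty": 0, "tz": 0, "twist": 0, "jaw": 0}, {"tx": 0.004, "ty": 0, "tz": 0, "twist": 0, "jaw": 0}, {"tx": 0, "ty": 0, "tz": 0, "twist": 0, "jaw": 0}])

```text
t: 8.02
tcp_pos: [0.5155, -0.2105, 0.1266]
tool_rot: [0.001, 0.738, 0.675, 0.0]
wrist_force: [-0.3, 0.2, -0.3]
opening: 0.0001
grasp_force: 0.0
```

Request:
move_arm(motion=[{"tx": 0.003, "ty": 0, "tz": 0, "twist": 0, "jaw": 0}, {"tx": 0, "ty": 0, "tz": 0, "twist": 0, "jaw": 0}])

```text
t: 8.18
tcp_pos: [0.5153, -0.2081, 0.1256]
tool_rot: [0.0, 0.738, 0.675, 0.0]
wrist_force: [-0.7, 0.3, 0.7]
opening: 0.0004
grasp_force: 0.0
```

Request:
move_arm(motion=[{"tx": 0.003, "ty": 0, "tz": 0, "twist": 0, "jaw": 0}, {"tx": 0.003, "ty": 0, "tz": 0, "twist": 0, "jaw": 0}, {"tx": 0, "ty": 0, "tz": 0, "twist": 0, "jaw": 0}])

```text
t: 8.43
tcp_pos: [0.5153, -0.2071, 0.1257]
tool_rot: [0.004, 0.739, 0.674, -0.004]
wrist_force: [-3.0, -17.5, -1.2]
opening: 0.0002
grasp_force: 8.8
```

Request:
move_arm(motion=[{"tx": 0.003, "ty": 0, "tz": 0, "twist": 0, "jaw": 0}, {"tx": 0, "ty": 0, "tz": 0, "twist": 0, "jaw": 0}])

```text
t: 8.6
tcp_pos: [0.5153, -0.207, 0.1258]
tool_rot: [0.006, 0.74, 0.673, -0.007]
wrist_force: [-3.1, -28.6, -3.2]
opening: -0.0
grasp_force: 14.0
```

Request:
move_arm(motion=[{"tx": 0.002, "ty": 0, "tz": 0, "twist": 0, "jaw": 0}, {"tx": 0, "ty": 0, "tz": 0, "twist": 0, "jaw": 0}])

```text
t: 8.77
tcp_pos: [0.5153, -0.207, 0.1258]
tool_rot: [0.007, 0.74, 0.673, -0.008]
wrist_force: [-3.7, -34.3, -3.8]
opening: -0.0
grasp_force: 17.3
```

Hard stop confirmed: no motion under 34 N. I'll back off, rise and go over the panel at about (0.504, −0.323).

Request:
move_arm(motion=[{"tx": -0.01, "ty": 0, "tz": 0, "twist": 0, "jaw": 0}, {"tx": -0.02, "ty": 0, "tz": 0, "twist": 0, "jaw": 0}, {"tx": 0, "ty": 0, "tz": -0.015, "twist": 0, "jaw": 0}, {"tx": -0.02, "ty": 0, "tz": -0.015, "twist": 0, "jaw": 0.35}, {"tx": -0.03, "ty": 0, "tz": 0, "twist": 0, "jaw": 0.35}, {"tx": -0.03, "ty": 0, "tz": 0, "twist": 0, "jaw": 0.35}, {"tx": -0.013, "ty": 0, "tz": 0, "twist": 0, "jaw": 0.35}, {"tx": 0, "ty": 0, "tz": 0, "twist": 0, "jaw": 0.35}, {"tx": 0, "ty": 0, "tz": 0, "twist": 0, "jaw": 0.35}])

```text
t: 9.52
tcp_pos: [0.5048, -0.32, 0.1547]
tool_rot: [-0.001, 0.738, 0.674, 0.0]
wrist_force: [-0.2, 0.4, -0.6]
opening: 0.0298
grasp_force: 0.0
```

```bash
python3 -c "
from h import *
plan(.5041,-.323,.12,-.0885)"
```

```text
t 9.52 tcp [ 0.5048 -0.32    0.1547] zax [-0.001  0.001 -1.   ] yaw -0.0909 shift mm [-3.1 -0.4 34.7] twist -0.0024 f [-0.2  0.4 -0.6] open 0.0298 grip 0.0 q6 1.1
```

Request:
move_arm(motion=[{"tx": -0.003, "ty": 0, "tz": 0.02, "twist": -0.002, "jaw": 0.35}, {"tx": 0, "ty": 0, "tz": 0.02, "twist": 0, "jaw": 0.35}, {"tx": 0, "ty": 0, "tz": 0.015, "twist": 0, "jaw": 0.35}, {"tx": 0, "ty": 0, "tz": 0, "twist": 0, "jaw": 0.35}, {"tx": 0, "ty": 0, "tz": 0, "twist": 0, "jaw": 0.35}])

```text
t: 9.93
tcp_pos: [0.5045, -0.3211, 0.0998]
tool_rot: [-0.001, 0.737, 0.676, -0.0]
wrist_force: [-0.3, -0.5, 0.3]
opening: 0.0301
grasp_force: 0.0
```

```bash
python3 -c "
from h import *
plan(.5041,-.323,.054,-.0885)
b=viewer.grab_frame('scene')[70:180,150:270]
cv2.imwrite('pics/k3.png',cv2.resize(b,(600,550),interpolation=cv2.INTER_CUBIC)[:,:,::-1])"
```

```text
t 9.93 tcp [ 0.5045 -0.3211  0.0998] zax [-0.002  0.001 -1.   ] yaw -0.0858 shift mm [-2.  -0.1 45.7] twist 0.0027 f [-0.3 -0.5  0.3] open 0.0301 grip 0.0 q6 1.09
```

View pics/k3.png

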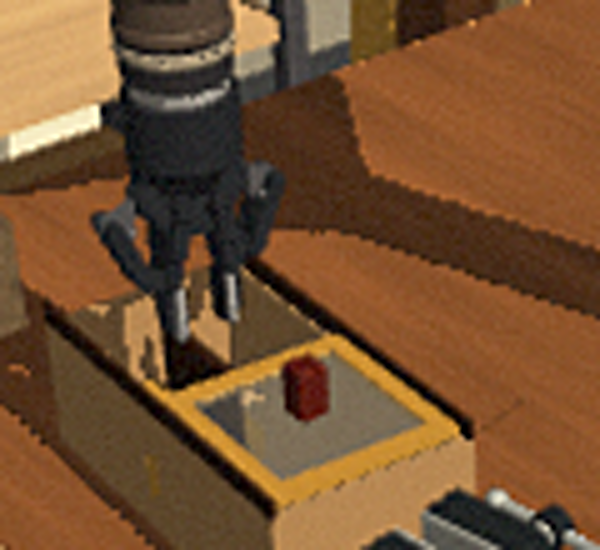

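The fingers straddle the dark panel at (200,350), and the cover is fully open. I'll descend and grip.

Request:
move_arm(motion=[{"tx": -0.002, "ty": 0, "tz": 0.015, "twist": 0.002, "jaw": 0.35}, {"tx": 0, "ty": 0, "tz": 0.015, "twist": 0, "jaw": 0.35}, {"tx": 0, "ty": 0, "tz": 0.01, "twist": 0, "jaw": 0.35}, {"tx": 0, "ty": 0, "tz": 0.006, "twist": 0, "jaw": 0.35}, {"tx": 0, "ty": 0, "tz": 0, "twist": 0, "jaw": 0.35}], newtons=35)

```text
t: 10.4
tcp_pos: [0.5044, -0.3241, 0.0537]
tool_rot: [-0.001, 0.738, 0.675, -0.0]
wrist_force: [0.2, -0.6, -0.3]
opening: 0.0298
grasp_force: 0.0
```

Request:
move_arm(motion=[{"tx": 0, "ty": 0, "tz": 0, "twist": 0, "jaw": 0.2}, {"tx": 0, "ty": 0, "tz": 0, "twist": 0, "jaw": 0}, {"tx": 0, "ty": 0, "tz": 0, "twist": 0, "jaw": 0}, {"tx": 0, "ty": 0, "tz": 0, "twist": 0, "jaw": 0}, {"tx": 0, "ty": 0, "tz": 0, "twist": 0, "jaw": 0}, {"tx": 0, "ty": 0, "tz": 0, "twist": 0, "jaw": 0}])

```text
t: 10.9
tcp_pos: [0.5057, -0.325, 0.0552]
tool_rot: [0.001, 0.738, 0.675, 0.0]
wrist_force: [3.3, -0.3, 2.6]
opening: 0.0094
grasp_force: 38.6
```

```bash
python3 -c "
from h import *
plan(.5041,-.323,.22,-.0885)"
```

```text
t 10.9 tcp [ 0.5057 -0.325   0.0552] zax [ 0.002 -0.001 -1.   ] yaw -0.0889 shift mm [   1.8   -1.4 -164.8] twist -0.0004 f [ 3.3 -0.3  2.6] open 0.0094 grip 38.6 q6 1.09
```

Request:
move_arm(motion=[{"tx": 0, "ty": 0, "tz": -0.01, "twist": 0, "jaw": 0}, {"tx": 0, "ty": 0, "tz": -0.02, "twist": 0, "jaw": 0}, {"tx": 0, "ty": 0, "tz": -0.025, "twist": 0, "jaw": 0}, {"tx": 0, "ty": 0, "tz": -0.025, "twist": 0, "jaw": 0}, {"tx": 0, "ty": 0, "tz": -0.025, "twist": 0, "jaw": 0}, {"tx": 0, "ty": 0, "tz": -0.025, "twist": 0, "jaw": 0}, {"tx": 0, "ty": 0, "tz": -0.025, "twist": 0, "jaw": 0}, {"tx": 0, "ty": 0, "tz": -0.025, "twist": 0, "jaw": 0}, {"tx": 0, "ty": 0, "tz": -0.01, "twist": 0, "jaw": 0}, {"tx": 0, "ty": 0, "tz": 0, "twist": 0, "jaw": 0}])

```text
t: 11.73
tcp_pos: [0.5052, -0.3252, 0.2467]
tool_rot: [0.002, 0.738, 0.675, 0.0]
wrist_force: [-1.2, 0.7, -1.1]
opening: 0.0094
grasp_force: 38.3
```

```bash
python3 -c "
from h import *
plan(.458,.267,.245,.142)"
```

```text
t 11.73 tcp [ 0.5052 -0.3252  0.2467] zax [ 0.003 -0.002 -1.   ] yaw -0.0892 shift mm [ 5.856e+02 -9.980e+01  3.000e-01] twist -0.2312 f [-1.2  0.7 -1.1] open 0.0094 grip 38.3 q6 1.09
```

Request:
move_arm(motion=[{"tx": 0.012, "ty": -0.002, "tz": 0, "twist": 0, "jaw": 0}, {"tx": 0.024, "ty": -0.004, "tz": 0, "twist": 0, "jaw": 0}, {"tx": 0.03, "ty": -0.005, "tz": 0, "twist": 0, "jaw": 0}, {"tx": 0.03, "ty": -0.005, "tz": 0, "twist": 0, "jaw": 0}, {"tx": 0.03, "ty": -0.005, "tz": 0, "twist": 0, "jaw": 0}, {"tx": 0.03, "ty": -0.005, "tz": 0, "twist": 0, "jaw": 0}, {"tx": 0.03, "ty": -0.005, "tz": 0, "twist": 0, "jaw": 0}, {"tx": 0.03, "ty": -0.005, "tz": 0, "twist": 0, "jaw": 0}, {"tx": 0.03, "ty": -0.005, "tz": 0, "twist": 0, "jaw": 0}, {"tx": 0.03, "ty": -0.005, "tz": 0, "twist": 0, "jaw": 0}])

```text
t: 12.57
tcp_pos: [0.4816, -0.0436, 0.2419]
tool_rot: [-0.001, 0.738, 0.675, -0.001]
wrist_force: [0.7, -0.6, -0.2]
opening: 0.0094
grasp_force: 38.3
```

Request:
move_arm(motion=[{"tx": 0.03, "ty": -0.005, "tz": 0, "twist": 0, "jaw": 0}, {"tx": 0.03, "ty": -0.005, "tz": 0, "twist": 0, "jaw": 0}, {"tx": 0.03, "ty": -0.005, "tz": 0, "twist": 0, "jaw": 0}, {"tx": 0.03, "ty": -0.005, "tz": 0, "twist": 0, "jaw": 0}, {"tx": 0.03, "ty": -0.005, "tz": 0, "twist": 0, "jaw": 0}, {"tx": 0.03, "ty": -0.005, "tz": 0, "twist": 0, "jaw": 0}, {"tx": 0.03, "ty": -0.005, "tz": 0, "twist": 0, "jaw": 0}, {"tx": 0.03, "ty": -0.005, "tz": 0, "twist": 0, "jaw": 0}, {"tx": 0.03, "ty": -0.005, "tz": 0, "twist": 0, "jaw": 0}, {"tx": 0.02, "ty": -0.004, "tz": 0, "twist": 0, "jaw": 0}])

```text
t: 13.4
tcp_pos: [0.4584, 0.2497, 0.2417]
tool_rot: [-0.001, 0.737, 0.676, -0.002]
wrist_force: [0.1, -1.1, -0.4]
opening: 0.0095
grasp_force: 38.3
```

Request:
move_arm(motion=[{"tx": 0.01, "ty": 0, "tz": 0, "twist": 0, "jaw": 0}, {"tx": 0, "ty": 0, "tz": 0, "twist": -0.03, "jaw": 0}, {"tx": 0, "ty": 0, "tz": 0, "twist": -0.05, "jaw": 0}, {"tx": 0, "ty": 0, "tz": 0, "twist": -0.06, "jaw": 0}, {"tx": 0, "ty": 0, "tz": 0, "twist": -0.06, "jaw": 0}, {"tx": 0, "ty": 0, "tz": 0, "twist": -0.03, "jaw": 0}, {"tx": 0, "ty": 0, "tz": 0, "twist": 0, "jaw": 0}, {"tx": 0, "ty": 0, "tz": 0, "twist": 0, "jaw": 0}])

```text
t: 14.07
tcp_pos: [0.4607, 0.2569, 0.2431]
tool_rot: [-0.0, 0.656, 0.755, -0.001]
wrist_force: [-0.2, 0.0, -0.6]
opening: 0.0097
grasp_force: 38.2
```

```bash
python3 -c "
from h import *
plan(.458,.267,.17,.142)"
```

```text
t 14.07 tcp [0.4607 0.2569 0.2431] zax [-0.002 -0.001 -1.   ] yaw 0.1397 shift mm [10.4 -1.1 73. ] twist -0.0023 f [-0.2  0.  -0.6] open 0.0097 grip 38.2 q6 1.94
```

```bash
python3 - <<'E'
from h import *
plan(.458,.267,.17,.142)
s=viewer.grab_frame('scene')[...,::-1];cv2.imwrite('pics/scene4.png',s)
t=viewer.grab_frame('top')[...,::-1];cv2.imwrite('pics/top4.png',t)
p=proj('scene',[[.458,.267,.23]])[0].astype(int);print(p,proj('scene',[[.458,.267,.08]]),proj('top',[[.458,.267,.2]]))
x,y=p[0]-60,p[1]-40;w,h,k=115,130,4.6
c=cv2.resize(s[y:y+h,x:x+w],None,fx=k,fy=k,interpolation=cv2.INTER_CUBIC)
for g in range(0,w,10): cv2.putText(c,str(x+g),(int(g*k),8),0,.3,(255,255,255),1)
for g in range(10,h,10): cv2.putText(c,str(y+g),(0,int(g*k)+4),0,.3,(255,255,255),1)
cv2.imwrite('pics/p4.png',c);print(x,y)
E
```

```text
t 14.07 tcp [0.4607 0.2569 0.2431] zax [-0.002 -0.001 -1.   ] yaw 0.1397 shift mm [10.4 -1.1 73. ] twist -0.0023 f [-0.2  0.  -0.6] open 0.0097 grip 38.2 q6 1.94
[338 174] [[332.27454476 219.18169158]] [[156.04825913 215.76989978]]
278 134
```

View pics/p4.png

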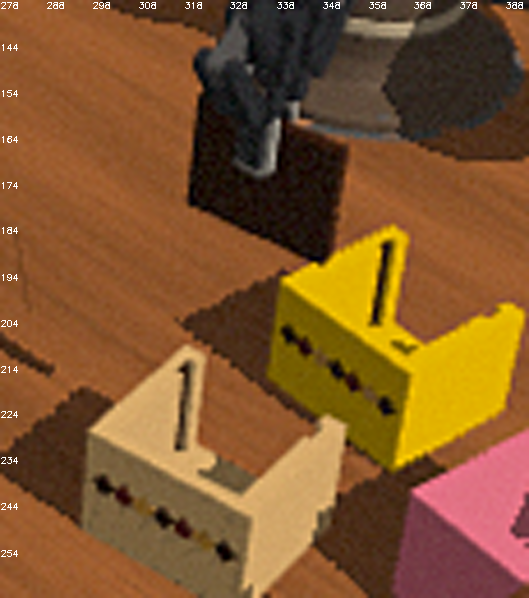

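The scene crop shows the panel upright in the grip, with bottom corners at crop (188,205) and (325,262). The pale carcass is below it, with its groove at (187,362).

```bash
python3 - <<'E'
from h import *
h=lambda a:(np.array(a)+.5)/4.6-.5+[278,134]
st=telemetry.state();T=st["tcp_pos"];M=rot(st["tool_rot"]).as_matrix()
P=ray("scene",h([(188,205),(325,262)]),T[2]-.0452)
d=P-T;print("panel bottom +x corners in tool x,y(mm)",(d@M[:,0]*1e3).round(1),(d@M[:,1]*1e3).round(1),"len",np.linalg.norm(P[1]-P[0]))
Q=ray("scene",h([(188,88),(200,88),(345,148)]),T[2]+.0298);d=Q-T;print("top",(d@M[:,0]*1e3).round(1))
C=ray("scene",h([(88,432),(252,515),(345,420),(190,346)]),.08)[:,:2]
print("carc",C.round(4).tolist(),[round(float(np.linalg.norm(C[i]-C[(i+1)%4])*1e3),1) for i in range(4)],"c",C.mean(0),[np.arctan2(*(C[(i+1)%4]-C[i])[::-1]).round(3) for i in range(4)])
print("groove -y mouth",ray("scene",h([(187,362)]),.08))
# groove corners in top view
t=cv2.imread("pics/top0.png");g=lambda a:(np.array(a)+.5)/6-.5+[135,178]
yw=.142;c=np.array([.491,.2715]);ex=np.array([np.cos(yw),np.sin(yw)]);ey=np.array([-ex[1],ex[0]])
for q in ([88,230],[88,258],[125,232]):
    p=ray("top",g([q]),.08)[0,:2]-c;print("top groove local",(p@ex).round(4),(p@ey).round(4))
# line fit of top faces: outer edges via bright mask, both sides
hsv=cv2.cvtColor(t,cv2.COLOR_BGR2HSV);m=cv2.inRange(hsv,(10,40,165),(30,150,255));o=np.zeros_like(m);o[178:232,138:196]=m[178:232,138:196]
ys,xs=np.nonzero(o)
rows=range(192,216);L=np.array([[xs[ys==r].min()-.5,r] for r in rows],float);Rr=np.array([[xs[ys==r].max()+.5,r] for r in rows],float)
for n,a in(("left",L),("right",Rr)):
    p=ray("top",a,.08)[:,:2];vx,vy,x0,y0=cv2.fitLine(p.astype(np.float32),cv2.DIST_HUBER,0,.01,.01).ravel();print(n,"ang",np.arctan(vy/vx),"y at x=.491",y0+vy/vx*(.491-x0))
E
```

```text
panel bottom +x corners in tool x,y(mm) [-40.5  46.5] [7.2 2.6] len 0.08707187837154204
top [-48.4 -43.4  47.2]
carc [[0.554, 0.2265], [0.5353, 0.3345], [0.4352, 0.3185], [0.4524, 0.2133]] [109.6, 101.4, 106.6, 102.4] c [0.4942026  0.27321541] [np.float64(1.742), np.float64(-2.983), np.float64(-1.408), np.float64(0.129)]
groove -y mouth [[0.46492285 0.2222602  0.08      ]]
top groove local -0.0266 0.0454
top groove local -0.0387 0.0469
top groove local -0.0297 0.0295
left ang 0.12483969 y at x=.491 0.3285483
right ang 0.118701264 y at x=.491 0.21521518
```

```bash
python3 - <<'E'
from h import *
g=cv2.cvtColor(cv2.imread("pics/top0.png"),cv2.COLOR_BGR2GRAY).astype(np.float32)
c0=np.array([.491,.2717]);yw=.138
from scipy.ndimage import map_coordinates as mc
for it in range(2):
    ex=np.array([np.cos(yw),np.sin(yw)]);ey=np.array([-ex[1],ex[0]]);res={}
    for n,(nv,half,tv,rng) in dict(py=(ey,.056,ex,(-.035,.04)),my=(-ey,.056,ex,(-.035,.04)),px=(ex,.05,ey,(-.045,.045)),).items():
        pts=[]
        for s in np.linspace(*rng,40):
            o=np.linspace(-.006,.008,57);w=c0+tv*s+nv*(half+o[:,None]);uv=proj("top",np.c_[w,np.full(57,.08)])
            v=mc(g,[uv[:,1],uv[:,0]],order=1);dv=-np.gradient(v);dv[dv<0]=0
            k=dv.argmax();a=slice(max(0,k-6),k+7);pts.append(w[0]+nv*((dv[a]*o[a]).sum()/dv[a].sum()-o[0]))
        p=np.array(pts)-c0;x=p@tv;y=p@nv;f=np.polyfit(x,y,1);i=abs(y-np.polyval(f,x))<.0012;f=np.polyfit(x[i],y[i],1)
        tilt=np.arctan(f[0])*(1 if n in("my","px") and False else 1);res[n]=f;print(it,n,"tilt",f[0].round(4),"off",f[1].round(4),i.sum())
E
```

```text
0 py tilt 0.0027 off 0.0563 36
0 my tilt -0.0034 off 0.0558 37
0 px tilt -0.0015 off 0.0509 37
1 py tilt 0.0027 off 0.0563 36
1 my tilt -0.0034 off 0.0558 37
1 px tilt -0.0015 off 0.0509 37
```

```bash
python3 -c "
from h import *
plan(.4595,.2653,.16,.1405)"
```

```text
t 14.17 tcp [0.461  0.2572 0.2436] zax [-0.001 -0.001 -1.   ] yaw 0.1399 shift mm [ 8.3 -0.2 83.6] twist -0.0006 f [-0.4  0.1 -0.2] open 0.0096 grip 38.2 q6 1.94
```

Request:
move_arm(motion=[{"tx": 0.008, "ty": 0, "tz": 0, "twist": -0.001, "jaw": 0}, {"tx": 0, "ty": 0, "tz": 0.015, "twist": 0, "jaw": 0}, {"tx": 0, "ty": 0, "tz": 0.02, "twist": 0, "jaw": 0}, {"tx": 0, "ty": 0, "tz": 0.02, "twist": 0, "jaw": 0}, {"tx": 0, "ty": 0, "tz": 0.015, "twist": 0, "jaw": 0}, {"tx": 0, "ty": 0, "tz": 0.01, "twist": 0, "jaw": 0}, {"tx": 0, "ty": 0, "tz": 0, "twist": 0, "jaw": 0}, {"tx": 0, "ty": 0, "tz": 0, "twist": 0, "jaw": 0}])

```text
t: 14.83
tcp_pos: [0.46, 0.2656, 0.1643]
tool_rot: [-0.0, 0.655, 0.755, -0.0]
wrist_force: [-0.4, 0.5, -0.3]
opening: 0.0096
grasp_force: 38.3
```

```bash
python3 -c "
from h import *
plan(.4595,.2653,.1355,.1405)"
```

```text
t 14.83 tcp [0.46   0.2656 0.1643] zax [-0.001 -0.    -1.   ] yaw 0.142 shift mm [-0.2 -0.5 28.8] twist 0.0015 f [-0.4  0.5 -0.3] open 0.0096 grip 38.3 q6 1.95
```

Request:
move_arm(motion=[{"tx": 0, "ty": 0, "tz": 0.008, "twist": 0, "jaw": 0}, {"tx": 0, "ty": 0, "tz": 0.008, "twist": 0.001, "jaw": 0}, {"tx": 0, "ty": 0, "tz": 0.007, "twist": 0, "jaw": 0}, {"tx": 0, "ty": 0, "tz": 0.005, "twist": 0, "jaw": 0}, {"tx": 0, "ty": 0, "tz": 0, "twist": 0, "jaw": 0}, {"tx": 0, "ty": 0, "tz": 0, "twist": 0, "jaw": 0}])

```text
t: 15.33
tcp_pos: [0.46, 0.2653, 0.1359]
tool_rot: [-0.0, 0.656, 0.755, -0.0]
wrist_force: [0.5, -0.5, -0.4]
opening: 0.0096
grasp_force: 38.3
```

```bash
python3 - <<'E'
from h import *
plan(.4595,.2653,.1355,.1405)
s=viewer.grab_frame('scene')[...,::-1];cv2.imwrite('pics/scene5.png',s)
x,y,w,h,k=288,165,75,85,7
c=cv2.resize(s[y:y+h,x:x+w],None,fx=k,fy=k,interpolation=cv2.INTER_CUBIC)
cv2.imwrite('pics/p5.png',c)
E
```

```text
t 15.33 tcp [0.46   0.2653 0.1359] zax [-0.001 -0.    -1.   ] yaw 0.1409 shift mm [ 0.1 -0.5  0.4] twist 0.0004 f [ 0.5 -0.5 -0.4] open 0.0096 grip 38.3 q6 1.95
```

View pics/p5.png

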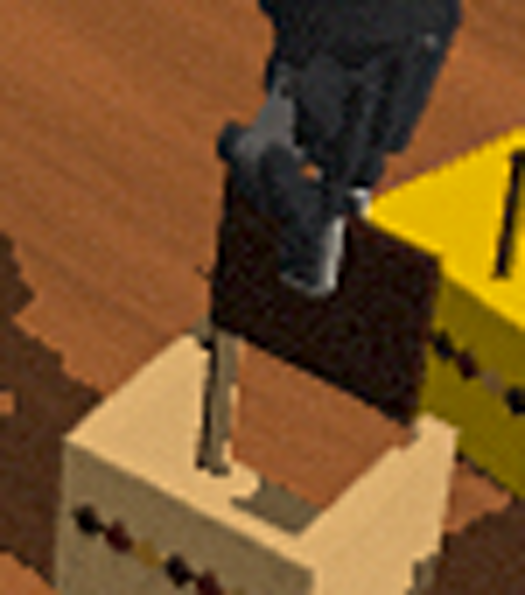

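The panel hangs over the groove line: bottom corners at crop (210,322) and (413,423), with the −y groove at (213,345). I'll compare these with the pixels expected for perfect alignment.

```bash
python3 - <<'E'
from h import *
c=np.array([.4919,.2721]);yw=.1405;ex=np.array([np.cos(yw),np.sin(yw)]);ey=np.array([-ex[1],ex[0]])
W=lambda x,y,z:[*(c+x*ex+y*ey),z]
k=lambda p:((proj("scene",p)-[288,165]+.5)*7-.5).round(0).tolist()
print("exp panel",k([W(-.028,-.045,.0907),W(-.028,.045,.0907),W(-.038,.045,.0907)]))
print("exp carc corners",k([W(.05,-.056,.08),W(.05,.056,.08),W(-.05,.056,.08),W(-.0265,-.042,.08)]))
h=lambda a:(np.array(a)+.5)/7-.5+[288,165]
P=ray("scene",h([(210,322),(413,423)]),.0907)[:,:2]-c;print("panel seen local",np.c_[P@ex,P@ey].round(4).tolist())
P=ray("scene",h([(66,440),(314,572),(458,428)]),.08)[:,:2]-c;print("carc seen local",np.c_[P@ex,P@ey].round(4).tolist())
E
```

```text
exp panel [[210.0, 321.0], [408.0, 420.0], [422.0, 407.0]]
exp carc corners [[67.0, 431.0], [317.0, 565.0], [460.0, 424.0], [212.0, 347.0]]
panel seen local [[-0.0275, -0.0447], [-0.0278, 0.0472]]
carc seen local [[0.0543, -0.0535], [0.0538, 0.0572], [-0.0476, 0.0564]]
```

The scene view puts the carcass about 2–3 mm further +x than the top view did. The knob and panel grips showed the same ~2 mm top-camera bias. I'll nudge +1.5 mm and check again.

Request:
move_arm(motion=[{"tx": 0, "ty": 0.0015, "tz": 0, "twist": 0, "jaw": 0}, {"tx": 0, "ty": 0, "tz": 0, "twist": 0, "jaw": 0}, {"tx": 0, "ty": 0, "tz": 0, "twist": 0, "jaw": 0}, {"tx": 0, "ty": 0, "tz": 0, "twist": 0, "jaw": 0}])

```text
t: 15.72
tcp_pos: [0.4618, 0.2657, 0.1366]
tool_rot: [0.0, 0.656, 0.755, 0.0]
wrist_force: [-0.4, 0.2, -1.0]
opening: 0.0091
grasp_force: 38.3
```

```bash
python3 - <<'E'
from h import *
plan(.461,.2655,.1355,.1405)
t=cv2.cvtColor(viewer.grab_frame('top'),cv2.COLOR_RGB2GRAY);a=cv2.cvtColor(cv2.imread('pics/top0.png'),cv2.COLOR_BGR2GRAY)
# unmoved checks: back corners of carcass & cover zone
for n,(x,y,w,h) in dict(back=(168,180,30,14)).items():
    print(n,cv2.phaseCorrelate(a[y:y+h,x:x+w].astype(np.float32),t[y:y+h,x:x+w].astype(np.float32)))
b=cv2.cvtColor(cv2.imread('pics/top2.png'),cv2.COLOR_BGR2GRAY);x,y,w,h=300,158,130,75
print("case",cv2.phaseCorrelate(b[y:y+h,x:x+70].astype(np.float32),t[y:y+h,x:x+70].astype(np.float32)))
E
```

```text
t 15.72 tcp [0.4618 0.2657 0.1366] zax [ 0.  0. -1.] yaw 0.1409 shift mm [-0.1 -0.9  1.1] twist 0.0004 f [-0.4  0.2 -1. ] open 0.0091 grip 38.3 q6 1.95
back ((0.07208195495474357, 0.5057654322579053), 1.0020264853371514)
case ((-0.23707922538638826, 0.2582050104045308), 0.5392248109534935)
```

```bash
python3 -c "
from rig import r
print(r.sign_off())"
```

```text
the job is handed in; nothing more can be done
None
```

I slid the cover to its stop and handed the job in with the walnut panel held upright, about 1 cm above the groove mouths. Alignment is good to roughly 2 mm, as the two cameras disagreed by that much about where the carcass sits; no contact with the carcass was seen.

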